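Set up a bracket under a strap clamp for drilling

ROBOT

A 6-joint arm with a two-finger parallel gripper is mounted at the origin on a cart in front of the work surface, level with it; the furniture and walls round the work are solid. World frame = base frame: x ahead of the robot, y to its left, z up, the work surface at z = 0. Lengths are in m, angles in rad, forces in N, time in s.
With the tool pointing down it reaches from about 0.35 to 0.775 m from the base axis. Payload 7.3 kg.
Tool frame: the origin (TCP) lies at the very end of the fingers, on their centre line; the grasp point (between the pads) lies robot.pinch_z behind it (robot.pinch_z is the distance from the TCP to the grasp point, in m); y points along the fingers, z is the direction in which the jaws open and shut, and the axes are right-handed (so a half turn about y gives the same grasp; the last joint's range is limited). The gripper opens to 92 mm and grips with 3 to 60 N. Pads are 19 mm wide; open, the fingers measure 130 mm over their backs; the gripper's body (75 mm by 190 mm) begins 47 mm behind the grasp point.
Start: joints at [1.022, 0.342, 1.524, -0, 1.275, -0.146], TCP at [0.206, 0.483, 0.199] pointing down, gripper open.
Joint ranges: [-2.53, 2.53], [-0.77, 2.02], [0.04, 2.7], [-1, 4.14], [0.28, 2.66], [-3.11, 3.11]. Speed limits (rad/s): [2.57, 2.57, 3.14, 3.14, 3.14, 3.14].

INTERFACE

Orientations are given as [roll, pitch, yaw] about the fixed x, y, z axes, in that order (R = Rz(yaw) Ry(pitch) Rx(roll)).
In Python, from cell import status, viewer, robot gives the robot as it stands. The module is installed in compiled form; this text tells all that it offers.
- The arm moves only by the shell command python3 -m pendant 'ROWS' [FORCE]. ROWS is JSON, a list that holds one entry, the list of rows, each a list of 7 numbers: the shift along the tool's x, y, z in cm, then the turn, a rotation vector about the tool's x, y, z in rad, then the finger opening in cm, from 0 to 9.18. A call has 1 to 20 rows; each row is the pose to reach, as a shift and turn from the pose commanded when the call began, along the tool's axes at that moment; what a row does not reach only later rows make up. A row lasts 1/10 s, in which the tool goes at most 50 mm and 8.59 degrees, less where a joint would pass 70% of its speed; a pose out of reach is approached as far as the arm can. A call with a gripper value outside its range is refused whole. The fingers move at their own pace and stop on an object; FORCE is the grip in N (left out, the last holds). Time passes only in rows, so rows that repeat a pose let the fingers close. It gives the time, the measured TCP pose, the force and the opening at its end, in the units of the state.
- status.observe(): the state, without advancing time (a new reading comes with each control period).
- viewer.read_camera(name): name is "scene" or "top"; returns a dict with "image" (420x560x3 uint8, red, green, blue), "range_z" (420x560 float32, m along the optical axis (not along the pixel's ray), 0 where there is no reading), "fx", "fy", "cx", "cy" (pixels), "camera_from_world" (4x4, takes a point from world to camera coordinates). Camera axes: x right, y up, looking along -z (the intrinsics and any distortion apply to the point x, -y, -z); pixel columns grow to the right and rows downward; lengths in m; the calibration is good to about 2 mm. A picture is of the moment at which its call begins.
- robot.hand_in(): hands the job in, once; it reports no verdict.
The state is a dict: "time": time; "qpos": joint angles; "qvel": joint speeds; "joint_efforts": joint torques, N m; "tool_pos": TCP position; "tool_rot": TCP orientation; "contact_force": force on the tool from outside, world axes, zero at the start; "torque": the same for the moment, N m; "opening": finger opening in m.
Only numpy, scipy, OpenCV 4.12 (cv2) and the standard library are available. Lean on these libraries where they do the work, as an engineer would, in place of code of your own. Each camera call takes 0.05 s, during which the arm holds its last target. There are 200 camera calls.

TASK

Set up the angle bracket for drilling on the clamping plate: stand it on the plate with the back of its upright up against the stop bar and its foot pointing at the stud, and on the other side of the stud set the one packing block that is as tall as the bracket's foot. Lay the strap clamp level across the foot and the block with the stud through its slot, then drop the thick washer over the stud so that it lies flat on the strap. Leave the other two packing blocks where they lie.

Things in the scene. Friction and masses are not known exactly. Their poses are not given: they have to be found in the camera images.
- plate: dark cast-iron plate with T-slots, fixed, 124 (x) by 240 (y: -112 to +128) by 18 mm thick. Origin on the upright stud's axis at the plate's underside. Stud 10 mm thick, in a 22 mm nut up to z = 28 mm; tapered nose ends at z = 76 mm. Steel stop bar across the +y end, 12 mm above the plate, face towards the stud at y = +106 mm. Bracket goes on the +y side, block on the -y side, strap along y.
- bracket: bare cast-aluminium angle bracket, 0.4 kg. Foot 76 (x) by 70 (y) mm, 24 mm thick; on its +y edge an upright 76 mm wide, 12 mm thick (y = +23 to +35 mm), top at z = 60 mm, solid in the middle, 11 mm holes at x = -26 and +26. Origin: centre of the foot's underside, z up; +y points to the upright's back. Against the stop bar its origin is at y = +71 mm from the stud, along the plate's y.
- strap: black steel strap clamp, a flat bar 44 mm wide (x), 160 mm long (y) and 14 mm thick, 0.4 kg, with a through slot 17 mm wide (x) and 54 mm long (y) in its middle; both ends are alike. Origin at the centre of its underside, z up.
- block_low: the lowest of three ground steel packing blocks, 40 (x) by 54 (y) mm, 14 mm tall, a 12 mm hole through its middle; origin at the centre of its underside, z up. Not as tall as the foot: leave it where it lies.
- block_mid: the middle one of three ground steel packing blocks, 40 (x) by 42 (y) mm, 24 mm tall, as tall as the bracket's foot is thick; 12 mm hole through its middle; origin at the centre of its underside, z up. It belongs under the strap's free end, its centre about 54 mm from the stud on the side away from the bracket, in line with stud and bracket; any yaw will do.
- block_tall: the tallest of three ground steel packing blocks, 40 (x) by 34 (y) mm, 36 mm tall, a 12 mm hole through its middle; origin at the centre of its underside, z up. Taller than the foot: leave it where it lies.
- washer: thick dark steel clamp washer, 40 mm in diameter, 10 mm thick, with a 16 mm bore; lies flat; origin on its axis at the underside, z up.

How it is judged:
At the end, for the whole second after the job is handed in: Bracket on the plate, back within 9 mm of the stop, 12 mm of the stud line; middle block on the plate 38-70 mm beyond the stud, 14 mm of the line; strap on foot and block, level to 3 deg, stud in its slot, centred to 16 mm; washer flat on it round the stud; other blocks within 30 mm; all at rest (x of bracket in the frame of plate between -0.012 and 0.012 m and y of bracket in the frame of plate between 0.062 and 0.075 m and z of bracket in the frame of plate between 0.015 and 0.021 m and angle between the y axis of bracket and the y axis of plate, either way round below 0.15 rad and x of block_mid in the frame of plate between -0.014 and 0.014 m and y of block_mid in the frame of plate between -0.07 and -0.038 m and z of block_mid in the frame of plate between 0.015 and 0.021 m and angle between block_mid's own z axis and vertical below 0.06 rad and x of strap in the frame of plate between -0.01 and 0.01 m and y of strap in the frame of plate between -0.016 and 0.016 m and z of strap in the frame of plate between 0.039 and 0.045 m and angle between strap's own z axis and vertical below 0.05 rad and angle between the y axis of strap and the y axis of plate, either way round below 0.2 rad and x of washer in the frame of plate between -0.006 and 0.006 m and y of washer in the frame of plate between -0.006 and 0.006 m and z of washer in the frame of plate between 0.053 and 0.059 m and angle between washer's own z axis and vertical below 0.08 rad and linear speed of each of bracket, block_mid, strap, washer below 0.01 m/s); the robot touches nothing.
It fails at once if a packing block that is not wanted was moved from its place by more than 30 mm (distance of any of block_low, block_tall from where it was at the start of the episode above 0.03 m).
It also fails if it takes over 102 s, if anything falls off the work surface, if the arm or the gripper's body presses on something with over 40 N, if the wrist force passes 120 N, or if a joint passes its speed limit or range.

## Working session

There is one attempt and no reset: what is moved stays moved. The work goes in short steps, Python scripts to look and compute and a shell command to move; the robot and the scene stay as the last step left them, time stands still between calls to the robot, and variables do not carry over. Pictures are saved under pics/ and viewed, about 12 in all and at most 16, crops included, and the job is handed in when it is done.

```bash
mkdir -p pics
python3 - <<'E'
from cell import status, viewer, robot
import cv2, numpy as np
s=status.observe(); print({k:np.round(v,3) for k,v in s.items()}, robot.pinch_z)
for n in("top","scene"):
    c=viewer.read_camera(n); cv2.imwrite(f"pics/{n}0.png",c["image"][:,:,::-1])
    np.savez(f"{n}0.npz",**c)
    print(n,c["fx"],c["fy"],c["cx"],c["cy"],np.round(c["camera_from_world"],3), c.keys())
E
```

```text
{'time': np.float64(0.0), 'qpos': array([ 1.022,  0.343,  1.525, -0.   ,  1.275, -0.146]), 'qvel': array([-0.001, -0.001, -0.   , -0.002, -0.   , -0.   ]), 'joint_efforts': array([ -0.   , -43.123, -24.422,   0.072,   0.056,  -0.   ]), 'tool_pos': array([0.206, 0.483, 0.199]), 'tool_rot': array([-1.572,  0.   , -0.403]), 'contact_force': array([ 0.055, -0.288, -0.103]), 'torque': array([-0.015, -0.03 , -0.032]), 'opening': np.float64(0.092)} 0.0188
top 469.39436732444034 469.39436732444034 276.2307677748297 210.45835822523657 [[ 0.024 -1.     0.019 -0.008]
 [ 0.991  0.026  0.131 -0.524]
 [-0.131  0.015  0.991 -1.047]
 [ 0.     0.     0.     1.   ]] dict_keys(['image', 'range_z', 'fx', 'fy', 'cx', 'cy', 'camera_from_world'])
scene 497.08690412163486 497.08690412163486 275.0775409580559 204.8622655635694 [[ 0.483 -0.875  0.021 -0.24 ]
 [ 0.578  0.337  0.743 -0.321]
 [-0.658 -0.346  0.669 -1.061]
 [ 0.     0.     0.     1.   ]] dict_keys(['image', 'range_z', 'fx', 'fy', 'cx', 'cy', 'camera_from_world'])
```

View pics/top0.png

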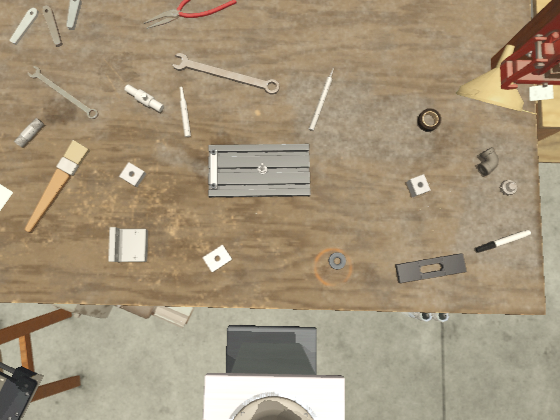

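View pics/scene0.png

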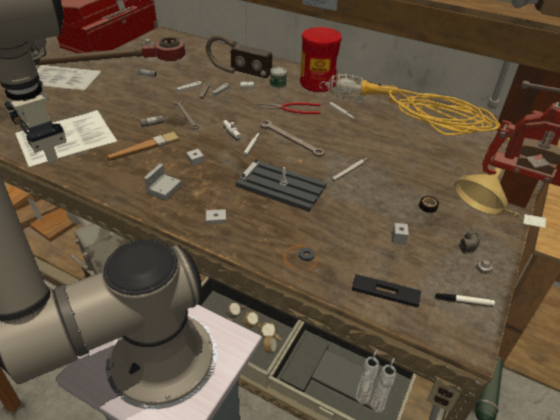

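The top view shows the plate with the stud at about (262,168) and the stop bar on its left (+y). The bracket is at (128,245) with its upright on the left. The blocks are at (131,174), (217,258) and (420,185), the washer at (337,261) and the strap at (431,268). The scene view agrees, and the tallest block looks like the right-hand one at (400,232).

```bash
cat > h.py <<'E'
import numpy as np, cv2
def cloud(c):
    z=c["range_z"]; v,u=np.indices(z.shape)
    P=np.stack([(u-c["cx"])/c["fx"]*z,-(v-c["cy"])/c["fy"]*z,-z],-1)
    M=np.linalg.inv(c["camera_from_world"])
    W=P@M[:3,:3].T+M[:3,3]; W[z==0]=np.nan; return W
def rect(W,m):
    p=W[m]; q=(p[:,:2]*1000).astype(np.float32)
    return np.round(np.r_[np.median(p[:,:2],0)*1000,np.array(cv2.minAreaRect(q)[0]),cv2.minAreaRect(q)[1],cv2.minAreaRect(q)[2],len(q),np.median(p[:,2])*1000],1)
E
python3 - <<'E'
from h import *
for n in("top","scene"):
    c=np.load(n+"0.npz"); W=cloud(c); H=W[:,:,2]
    print(n,"table z",np.nanmedian(H[240:280,160:200])*1000, 'noise',np.nanstd(H[240:260,160:190])*1000)
    # regions in world xy
    C=dict(bracket=(.43,.30),b1=(.57,.30),b2=(.40,.12),b3=(.55,-.32),washer=(.40,-.13),strap=(.39,-.34),plate=(.58,.03))
    if n=="top":
        px=dict(bracket=(128,245),b1=(131,174),b2=(217,258),b3=(420,185),washer=(337,266),strap=(431,268),plate=(262,175))
        C={k:tuple(W[v,u,:2]) for k,(u,v) in px.items()}; np.save("C.npy",C)
    else: C=np.load("C.npy",allow_pickle=True).item()
    for k,(x,y) in C.items():
        r=.14 if k=="plate" else .1 if k=="strap" else .06 if k=="bracket" else .04
        d=np.hypot(W[...,0]-x,W[...,1]-y)<r
        m=(d&(H>.006)).astype(np.uint8)
        nl,l,st,_=cv2.connectedComponentsWithStats(m)
        if nl<2: print(k,'none'); continue
        m=l==1+np.argmax(st[1:,4])
        hs=np.nanpercentile(H[m],[50,90,99])*1000
        print(k,np.round(hs,1),rect(W,m))
        if k in("plate","bracket"):
            t=m&(H>(.024 if k=="plate" else .040)); 
            if t.any(): print("   high",rect(W,t))
        else:
            t=m&(abs(H-hs[1]/1000)<.004); print("   top",rect(W,t))
E
```

```text
top table z 0.17864682661339337 noise 2.0504325832721775
bracket [25.3 59.8 63. ] [ 436.5  342.4  437.7  338.2   75.8   72.3    2.3 1272.    25.3]
   high [435.5 364.3 436.6 367.1  75.9  14.3   1.4 286.   59.3]
b1 [23.4 26.3 28.7] [602.3 342.8 603.3 344.9  43.4  40.   60.6 338.   23.4]
   top [602.8 344.4 603.5 344.8  42.5  39.5  61.8 217.   24.5]
b2 [14.2 16.7 18.8] [412.  138.2 412.4 138.5  40.3  53.9  34.7 392.   14.2]
   top [411.9 138.1 412.4 138.6  40.   53.7  35.2 291.   14.8]
b3 [35.1 38.3 40.8] [ 592.6 -324.8  593.1 -329.4   42.2   36.6   21.9  330.    35.1]
   top [ 592.9 -328.5  594.1 -328.8   40.1   35.1   23.   195.    36.6]
washer [ 9.9 12.6 14.4] [ 414.3 -140.   413.5 -139.9   37.8   38.4   47.2  185.     9.9]
   top [ 414.3 -140.   413.7 -140.    37.3   37.2   29.9  140.    10.6]
strap [14.2 16.7 18.9] [ 402.1 -357.9  402.1 -359.3   44.   161.    10.9 1159.    14.2]
   top [ 400.8 -356.9  402.1 -359.1   43.8  160.5   10.9  878.    14.9]
plate [17.9 21.9 37. ] [6.199e+02 4.940e+01 6.233e+02 4.730e+01 1.256e+02 2.390e+02 2.200e+00
 4.417e+03 1.790e+01]
   high [620.  15
[... 456 characters left out ...]
  13.2]
   top [412.1 140.6 412.6 140.5  44.9  49.8  33.2 164.   14. ]
b3 [32.9 37.2 39.6] [ 582.3 -328.1  594.2 -326.6   47.1   34.8   21.3  269.    32.9]
   top [ 591.8 -328.5  593.3 -327.3   44.3   34.5   18.7  126.    36.1]
washer [ 9.8 12.2 13.8] [ 413.  -138.9  413.7 -138.9   40.3   38.1   43.7  127.     9.8]
   top [ 412.7 -139.7  411.  -139.    37.7   37.3   75.1   98.    10.4]
strap [13.1 15.7 17.8] [ 398.4 -359.6  401.4 -357.4   48.3  159.8   10.6 1019.    13.1]
   top [ 399.9 -359.5  400.7 -357.5   47.7  159.2   11.6  749.    13.9]
plate [17.2 21.8 49.9] [ 613.9   41.4  623.6   49.8  135.8  242.1    2.4 2247.    17.2]
   high [620.4 149.9 633.8 110.5  90.5 134.8  21.4 186.   30.3]
```

```bash
cat >> h.py <<'E'
def go(x,y,z,yawdeg):
    """row (cm, rad) from present commanded pose to TCP target in mm / yaw deg"""
    from cell import status
    from scipy.spatial.transform import Rotation as Ro
    s=status.observe(); R=Ro.from_euler('xyz',s['tool_rot'])
    T=Ro.from_euler('xyz',[-np.pi/2,0,np.radians(yawdeg)])
    d=R.inv().apply(np.array([x,y,z])/1000-s['tool_pos'])*100
    print('row',np.round(d,2),np.round((R.inv()*T).as_rotvec(),3),'t',s['time'],'F',np.round(s['contact_force'],1),'open',round(float(s['opening']),4), 'tcp',np.round(s['tool_pos']*1000,1))
E
python3 - <<'E'
from h import *
for n in("top","scene"):
    c=np.load(n+"0.npz"); W=cloud(c); H=W[:,:,2]
    near=np.hypot(W[...,0]-.6236,W[...,1]-.0393)<.04
    for lo in(.035,.05,.06):
        m=near&(H>lo); print(n,lo,m.sum(),np.round(np.nanmean(W[m],0)*1000,1) if m.any() else '')
    bar=(H>.025)&(H<.036)&(abs(W[...,1]-.15)<.02)&(abs(W[...,0]-.62)<.08)
    print("bar",rect(W,bar))
    I=c["image"]; vs,us=np.where(bar); print(us.min(),us.max(),vs.min(),vs.max())
    pl=(H>.012)&(H<.024)&(abs(W[...,1]-.05)<.14)&(abs(W[...,0]-.62)<.08); 
    q=(W[pl][:,:2]*1000).astype(np.float32); print("plate box",np.round(cv2.boxPoints(cv2.minAreaRect(q)),1).tolist())
go(436.5,367,120,2)
E
```

```text
top 0.035 29 [621.4  39.7  63. ]
top 0.05 25 [621.6  39.8  66.6]
top 0.06 19 [622.   39.6  71.1]
bar [619.2 152.4 618.3 145.8  90.7  27.9   2.3 238.   30.1]
211 223 150 188
plate box [[555.7000122070312, 163.3000030517578], [565.7000122070312, -74.9000015258789], [691.0999755859375, -69.69999694824219], [681.0, 168.60000610351562]]
scene 0.035 34 [621.1  40.6  57.4]
scene 0.05 23 [621.3  40.8  64. ]
scene 0.06 15 [621.3  41.1  68.8]
bar [619.6 153.2 616.7 155.2  93.5  18.8   1.4 109.   29.6]
241 259 159 178
plate box [[550.5999755859375, 167.8000030517578], [561.0, -74.0999984741211], [696.5999755859375, -68.30000305175781], [686.2999877929688, 173.60000610351562]]
row [25.78  7.87 -1.58] [ 0.001 -0.438 -0.   ] t 0.1 F [-0.1 -0.4 -0.5] open 0.0916 tcp [205.6 482.6 198.7]
```

```bash
python3 -m pendant '[[[6,2,-0.4,0,-0.11,0,6],[12,4,-0.8,0,-0.22,0,6],[19,6,-1.2,0,-0.33,0,6],[23,7.5,-1.5,0,-0.438,0,6],[25.78,7.87,-1.58,0,-0.438,0,6],[25.78,7.87,-1.58,0,-0.438,0,6],[25.78,7.87,-1.58,0,-0.438,0,6],[25.78,7.87,-1.58,0,-0.438,0,6],[25.78,7.87,-1.58,0,-0.438,0,6],[25.78,7.87,-1.58,0,-0.438,0,6]]]'
python3 -c "
from h import *
go(436.5,367,31,2)
from cell import viewer
for n in ('scene','top'):
  c=viewer.read_camera(n);W=cloud(c)
  cv2.imwrite('pics/'+n+'1.png',c['image'][...,::-1])"
```

```text
time: 1.1
tool_pos: [0.4356, 0.3685, 0.1212]
tool_rot: [-1.57, -0.0, 0.037]
contact_force: [0.2, -0.5, -0.3]
opening: 0.0601
row [ 0.08  9.02 -0.16] [-0.001  0.002  0.   ] t 1.1 F [ 0.2 -0.5 -0.3] open 0.0601 tcp [435.6 368.5 121.2]
```

View pics/scene1.png

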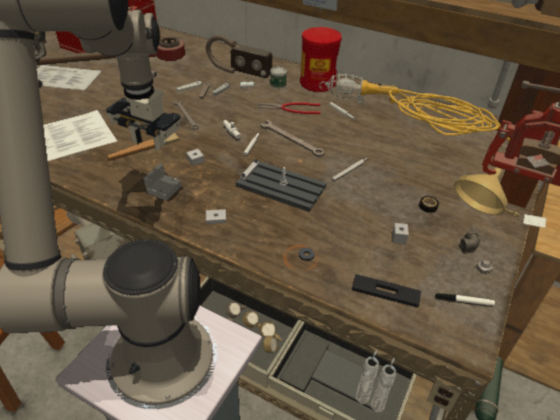

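The gripper hangs above the bracket's upright, at about (160,165) in the scene view. I'll descend and grip.

```bash
python3 -m pendant '[[[0,3,0,0,0,0,6],[0,6,0,0,0,0,6],[0,8,0,0,0,0,6],[0,8.9,0,0,0,0,6],[0,8.9,0,0,0,0,6],[0,8.9,0,0,0,0,6],[0,8.9,0,0,0,0,0.8],[0,8.9,0,0,0,0,0.8],[0,8.9,0,0,0,0,0.8],[0,8.9,0,0,0,0,0.8],[0,8.9,0,0,0,0,0.8],[0,8.9,0,0,0,0,0.8],[0,8.9,0,0,0,0,0.8],[0,8.9,0,0,0,0,0.8],[0,8.9,0,0,0,0,0.8],[0,8.9,0,0,0,0,0.8]]]' 50
```

```text
time: 2.8
tool_pos: [0.437, 0.3673, 0.0328]
tool_rot: [-1.571, -0.001, 0.035]
contact_force: [-2.5, -1.8, 9.0]
opening: 0.008
```

```bash
python3 -c "
from h import *
from cell import viewer,status
s=status.observe();print(s['opening'],s['contact_force'])
c=viewer.read_camera('scene')
cv2.imwrite('pics/s2.png',cv2.resize(c['image'][90:210,90:250,::-1],(800,600),interpolation=cv2.INTER_CUBIC))"
```

```text
0.007955216932930888 [-2.47983671 -1.78214826  8.99336183]
```

View pics/s2.png

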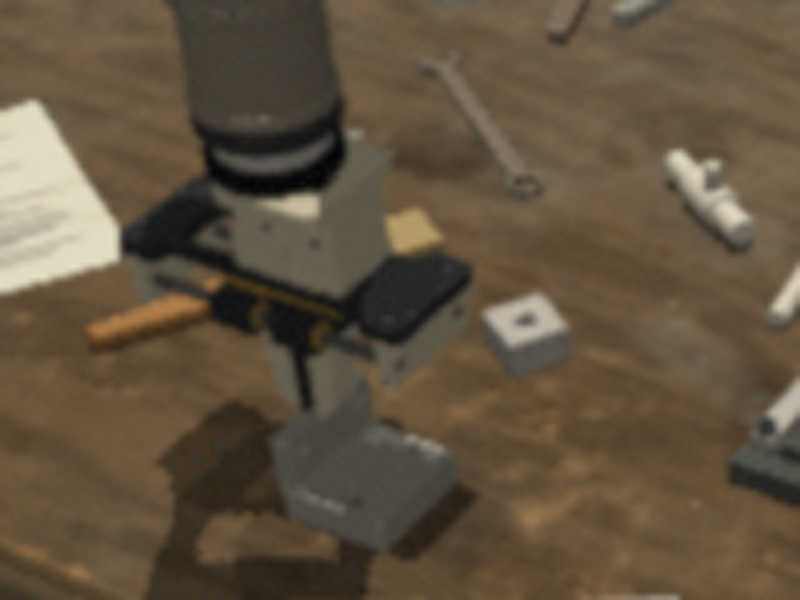

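The fingers straddle the upright, but the opening reads 8 mm against a 12 mm wall. A small test lift will show whether the bracket is held.

```bash
python3 -m pendant '[[[0,-1,0,0,0,0,0.3],[0,-2,0,0,0,0,0.3],[0,-4,0,0,0,0,0.3],[0,-6,0,0,0,0,0.3],[0,-7,0,0,0,0,0.3],[0,-7,0,0,0,0,0.3],[0,-7,0,0,0,0,0.3]]]' 50
python3 -c "
from h import *
from cell import viewer
c=viewer.read_camera('scene')
cv2.imwrite('pics/s3.png',cv2.resize(c['image'][60:210,70:270,::-1],(800,600),interpolation=cv2.INTER_CUBIC))"
```

```text
time: 3.55
tool_pos: [0.4365, 0.3673, 0.1013]
tool_rot: [-1.571, 0.0, 0.035]
contact_force: [-0.7, -0.2, 0.1]
opening: 0.003
```

View pics/s3.png

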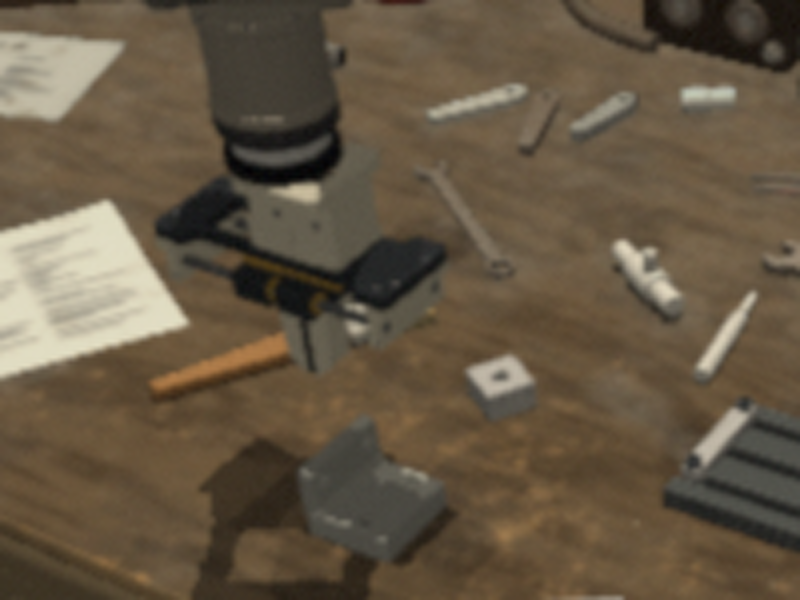

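The bracket stayed behind, so the fingers closed on nothing. I'll compare the fingertips seen in the range image with the reported TCP.

```bash
cat >> h.py <<'E'
def proj(c,p):
    q=c["camera_from_world"]@np.r_[np.array(p)/1000,1]
    return np.round([c["fx"]*q[0]/-q[2]+c["cx"], c["fy"]*q[1]/q[2]+c["cy"]],1)
E
python3 -c "
from h import *
from cell import viewer,status
s=status.observe();t=s['tool_pos']*1000;print(np.round(t,1))
for n in('scene','top'):
  c=viewer.read_camera(n);W=cloud(c)*1000
  print(n,'tcp px',proj(c,t),'bracket upright mid top px',proj(c,[436,367,60]))
  near=(np.hypot(W[...,0]-t[0],W[...,1]-t[1])<70)
  g=near&(W[...,2]>75); z=W[...,2]
  for a,b in((75,90),(90,100),(100,110),(110,125),(125,140),(140,165)):
    m=near&(z>a)&(z<=b); print(a,b,m.sum(),np.round(np.median(W[m],0),1) if m.any() else '', np.round(np.percentile(W[m],[2,98],axis=0),0).tolist() if m.any() else '')
  m=near&(z>40)&(z<70);print('upright',rect(W/1000,m))
  print('f',rect(W/1000,near&(z>10)&(z<70)))
"
```

```text
[436.3 367.1 100.8]
scene tcp px [152.1 159.1] bracket upright mid top px [154.1 170.6]
75 90 0  
90 100 0  
100 110 0  
110 125 0  
125 140 21 [426.7 370.1 134.8] [[424.0, 354.0, 128.0], [430.0, 381.0, 140.0]]
140 165 114 [426.6 356.8 153.6] [[422.0, 346.0, 142.0], [446.0, 386.0, 165.0]]
upright [434.4 364.  437.  367.5  78.4  17.4   3.4 180.   55.7]
f [431.4 351.1 436.1 337.6  80.8  76.7   1.  708.   25.1]
top tcp px [105.6 242.8] bracket upright mid top px [112.  244.1]
75 90 0  
90 100 0  
100 110 0  
110 125 0  
125 140 0  
140 165 0  
upright [403.8 362.4 404.5 364.   11.7  11.9   0.   45.   59.2]
f [428.  317.  436.8 336.   73.8  71.    2.4 479.   24.3]
```

The range image puts the fingertips at about z=128 while the TCP reads 101. The earlier 9 N contact on the 60 mm upright at a reading of 32.8 gives the same offset, so the real tips are about 27 mm above the reported TCP. I'll measure this again with the fingers open and see how low the body hangs.

```bash
python3 -m pendant '[[[0,0,0,0,0,0,6],[0,0,0,0,0,0,6],[0,0,0,0,0,0,6],[0,0,0,0,0,0,6],[0,0,0,0,0,0,6]]]'
python3 -c "
from h import *
from cell import viewer,status
s=status.observe();t=s['tool_pos']*1000;print(np.round(t,1))
c=viewer.read_camera('scene');W=cloud(c)*1000;z=W[...,2]
g=(abs(W[...,0]-t[0])<60)&(abs(W[...,1]-t[1])<110)&(z>80)
for a in range(90,260,8):
  m=g&(z>a)&(z<=a+8)
  if m.sum()>2: print(a,m.sum(),'x',np.round(np.percentile(W[m][:,0],[1,99])),'y',np.round(np.percentile(W[m][:,1],[1,99])))
cv2.imwrite('pics/s4.png',cv2.resize(c['image'][80:200,90:250,::-1],(800,600),interpolation=cv2.INTER_CUBIC))
"
```

```text
time: 4.2
tool_pos: [0.4368, 0.3674, 0.1016]
tool_rot: [-1.571, -0.0, 0.035]
contact_force: [-0.4, -0.5, 0.2]
opening: 0.0386
[436.8 367.4 101.6]
122 3 x [427. 435.] y [344. 389.]
130 21 x [424. 444.] y [340. 394.]
138 39 x [421. 446.] y [331. 403.]
146 50 x [423. 447.] y [329. 403.]
154 44 x [423. 448.] y [330. 403.]
162 47 x [422. 447.] y [327. 404.]
170 45 x [420. 442.] y [327. 404.]
178 24 x [423. 446.] y [326. 404.]
186 19 x [407. 459.] y [283. 451.]
194 95 x [397. 474.] y [279. 450.]
202 178 x [397. 473.] y [277. 450.]
210 208 x [396. 466.] y [277. 450.]
218 137 x [396. 476.] y [273. 460.]
226 200 x [395. 466.] y [271. 456.]
234 531 x [397. 473.] y [271. 462.]
242 89 x [408. 462.] y [316. 381.]
250 85 x [407. 458.] y [316. 383.]
258 98 x [409. 455.] y [314. 382.]
```

View pics/s4.png

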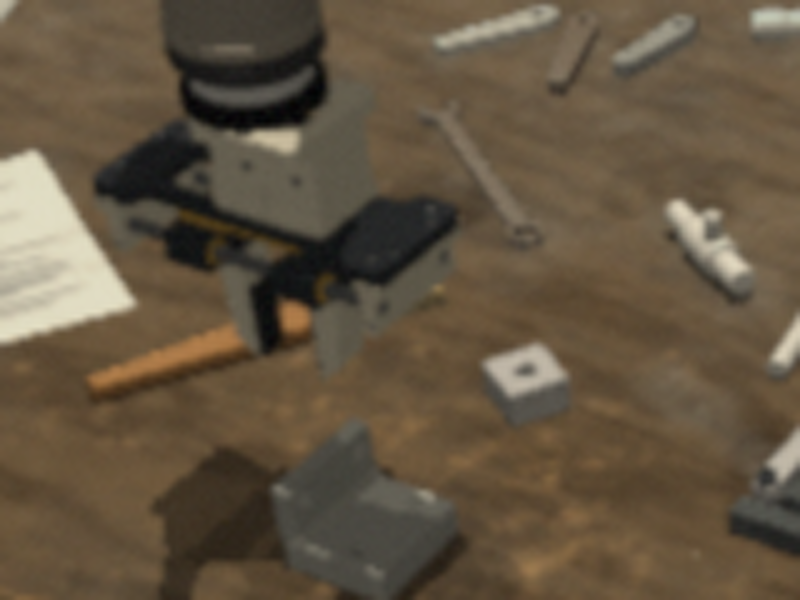

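The picture shows the open fingers at (240,345) and (335,370), well above the bracket. The tips are at z≈128 and the body starts 64 mm above them. That makes the whole hand 27 mm higher than reported, so I'll use true tip = reported + 27 mm.

```bash
python3 -m pendant '[[[0,2,0,0,0,0,6],[0,3,0,0,0,0,6],[0,5,0,0,0,0,6],[0,7,0,0,0,0,6],[0,8.5,0,0,0,0,6],[0,9.4,0,0,0,0,6],[0,9.4,0,0,0,0,6],[0,9.4,0,0,0,0,6]]]'
```

```text
time: 5.05
tool_pos: [0.437, 0.3676, 0.008]
tool_rot: [-1.57, -0.0, 0.035]
contact_force: [0.7, 0.3, 0.4]
opening: 0.0601
```

```bash
python3 -m pendant '[[[0,0,0,0,0,0,4],[0,0,0,0,0,0,2],[0,0,0,0,0,0,0.3],[0,0,0,0,0,0,0.3],[0,0,0,0,0,0,0.3],[0,0,0,0,0,0,0.3],[0,0,0,0,0,0,0.3],[0,0,0,0,0,0,0.3],[0,0,0,0,0,0,0.3],[0,0,0,0,0,0,0.3],[0,0,0,0,0,0,0.3],[0,0,0,0,0,0,0.3]]]' 50
```

```text
time: 6.25
tool_pos: [0.4368, 0.3675, 0.0076]
tool_rot: [-1.571, -0.0, 0.035]
contact_force: [0.2, 0.4, 0.5]
opening: 0.0117
```

```bash
python3 -m pendant '[[[0,-1,0,0,0,0,0.3],[0,-3,0,0,0,0,0.3],[0,-6,0,0,0,0,0.3],[0,-9,0,0,0,0,0.3],[0,-10,0,0,0,0,0.3],[0,-10,0,0,0,0,0.3]]]'
python3 -c "
from h import *
go(618.4,137.9,107,2.4)"
```

```text
time: 6.85
tool_pos: [0.4373, 0.3678, 0.1089]
tool_rot: [-1.569, -0.002, 0.035]
contact_force: [0.1, 0.4, -5.0]
opening: 0.0118
row [ 17.28   0.2  -23.61] [-0.001 -0.007  0.002] t 6.85 F [ 0.1  0.4 -5. ] open 0.0118 tcp [437.3 367.8 108.9]
```

```bash
python3 -m pendant '[[[1,0,-1.5,0,0,0,0.3],[3,0,-4,0,0,0,0.3],[5.5,0,-7.5,0,0,0,0.3],[8,0,-11,0,0,0,0.3],[10.5,0,-14.5,0,0,0,0.3],[13,0,-18,0,0,0,0.3],[15.5,0,-21,0,-0.007,0,0.3],[16.8,0,-23,0,-0.007,0,0.3],[17.3,0,-23.6,0,-0.007,0,0.3],[17.3,0,-23.6,0,-0.007,0,0.3],[17.3,0,-23.6,0,-0.007,0,0.3],[17.3,0,-23.6,0,-0.007,0,0.3],[17.3,0,-23.6,0,-0.007,0,0.3]]]'
python3 - <<'E'
from h import *
from cell import viewer
for n in('scene','top'):
    c=viewer.read_camera(n);W=cloud(c)*1000;z=W[...,2]
    near=(abs(W[...,0]-620)<70)&(abs(W[...,1]-90)<80)
    for a,b in((85,110),(110,122),(122,140)): 
        m=near&(z>a)&(z<=b); print(n,a,m.sum(),rect(W/1000,m) if m.sum()>5 else '')
    m=(abs(W[...,0]-622)<25)&(abs(W[...,1]-39)<25)&(z>45)&(z<80);print('stud',m.sum(),np.round(np.mean(W[m],0),1))
    cv2.imwrite(f'pics/{n}5.png',c['image'][...,::-1])
go(618.4,137.9,27,2.4)
E
```

```text
time: 8.15
tool_pos: [0.6173, 0.1389, 0.1076]
tool_rot: [-1.571, 0.0, 0.044]
contact_force: [-0.0, 0.1, -4.5]
opening: 0.0118
scene 85 76 [583.5  90.8 602.9  91.6  50.   99.6  49.3  76.  105.2]
scene 110 168 [590.9  95.8 616.9 108.3  82.1  69.9   3.  168.  119. ]
scene 122 316 [609.1 109.2 614.7 107.9  68.8  79.7  87.9 316.  124.3]
stud 26 [621.2  40.7  62.2]
top 85 9 [581.6  84.  581.6  84.    0.9  17.3   2.8   9.  104.3]
top 110 37 [591.   81.7 600.5  82.7  38.7  19.6   1.3  37.  120.8]
top 122 109 [595.   83.2 600.6  82.5  37.9  19.3   2.  109.  124.2]
stud 25 [621.6  39.8  66.5]
row [ 0.08  8.08 -0.06] [-0.     0.001  0.   ] t 8.25 F [ 0.4 -0.5 -4.2] open 0.0121 tcp [617.6 138.5 107.8]
```

View pics/scene5.png

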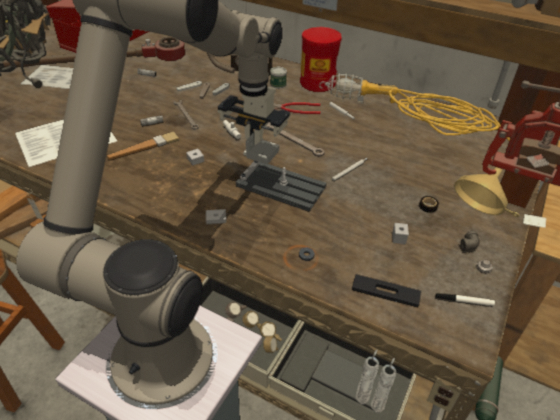

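The bracket hangs level over the plate at (262,155), next to the stop, and is in line. I'll lower it.

```bash
python3 -m pendant '[[[0,2,0,0,0,0,0.3],[0,4,0,0,0,0,0.3],[0,6,0,0,0,0,0.3],[0,7,0,0,0,0,0.3],[0,7.7,0,0,0,0,0.3],[0,8,0,0,0,0,0.3],[0,8.2,0,0,0,0,0.3],[0,8.2,0,0,0,0,0.3],[0,8.2,0,0,0,0,0.3],[0,8.2,0,0,0,0,0.3]]]'
```

```text
time: 9.25
tool_pos: [0.6183, 0.1377, 0.0262]
tool_rot: [-1.571, -0.001, 0.042]
contact_force: [1.0, 0.1, -4.2]
opening: 0.0116
```

```bash
python3 -m pendant '[[[0,0.1,0,0,0,0,0.3],[0,0.2,0,0,0,0,0.3],[0,0.2,0,0,0,0,0.3],[0,0.2,0,0,0,0,0.3]]]'
```

```text
time: 9.65
tool_pos: [0.6184, 0.1377, 0.0257]
tool_rot: [-1.571, -0.002, 0.042]
contact_force: [-3.5, -0.0, 8.2]
opening: 0.0119
```

```bash
python3 -m pendant '[[[0,-0.1,0,0,0,0,4],[0,-0.1,0,0,0,0,6],[0,-0.1,0,0,0,0,6],[0,-0.1,0,0,0,0,6],[0,-0.1,0,0,0,0,6],[0,-0.1,0,0,0,0,6],[0,-3,0,0,0,0,6],[0,-6,0,0,0,0,6],[0,-9,0,0,0,0,6.5],[0,-10,0,0,0,0,6.5],[0,-10,0,0,0,0,6.5]]]'
python3 - <<'E'
from h import *
go(603,345,93,61.5-90)
go(603,345,93,-28.5)
E
```

```text
time: 10.75
tool_pos: [0.6188, 0.1378, 0.125]
tool_rot: [-1.571, -0.003, 0.042]
contact_force: [0.0, 0.2, -0.3]
opening: 0.0648
row [-0.72  3.21 20.77] [-0.001  0.54   0.003] t 10.75 F [ 0.   0.2 -0.3] open 0.0648 tcp [618.8 137.8 125. ]
row [-0.72  3.21 20.77] [-0.001  0.54   0.003] t 10.75 F [ 0.   0.2 -0.3] open 0.0648 tcp [618.8 137.8 125. ]
```

```bash
python3 -m pendant '[[[0,0,3,0,0.1,0,6.5],[0,0,7,0,0.22,0,6.5],[-0.3,0,11,0,0.35,0,6.5],[-0.5,0,15,0,0.45,0,6.5],[-0.7,1,19,0,0.54,0,6.5],[-0.72,2.5,20.77,0,0.54,0,6.5],[-0.72,3.2,20.77,0,0.54,0,6.5],[-0.72,3.2,20.77,0,0.54,0,6.5],[-0.72,3.2,20.77,0,0.54,0,6.5]]]'
python3 - <<'E'
from h import *
from cell import viewer
go(603.5,345,-24,-28.3)
c=viewer.read_camera('scene');W=cloud(c)*1000;z=W[...,2]
m=(abs(W[...,0]-603)<35)&(abs(W[...,1]-345)<35)&(z<30)&(z>16);print(rect(W/1000,m))
c=viewer.read_camera('top');W=cloud(c)*1000;z=W[...,2]
n=(abs(W[...,0]-620)<70)&(abs(W[...,1]-110)<60)
print('foot',rect(W/1000,n&(z>36)&(z<48)),'upr',rect(W/1000,n&(z>60)&(z<90)))
cv2.imwrite('pics/top6.png',cv2.resize(c['image'][100:280,150:390,::-1],(800,600),interpolation=cv2.INTER_CUBIC))
E
```

```text
time: 11.65
tool_pos: [0.6023, 0.3431, 0.091]
tool_rot: [-1.572, 0.001, -0.499]
contact_force: [0.1, -0.6, 0.9]
opening: 0.0649
row [ 0.02 11.5   0.24] [ 0.001 -0.005 -0.001] t 11.65 F [ 0.1 -0.6  0.9] open 0.0649 tcp [602.3 343.1  91. ]
[601.3 343.8 602.4 346.1  56.1  40.3  60.6 132.   23.2]
foot [618.  102.4 621.  115.5  90.3  86.4   2.4 846.   42.1] upr [617.  134.6 618.4 135.2  77.2  11.2   1.9 198.   77.7]
```

View pics/top6.png

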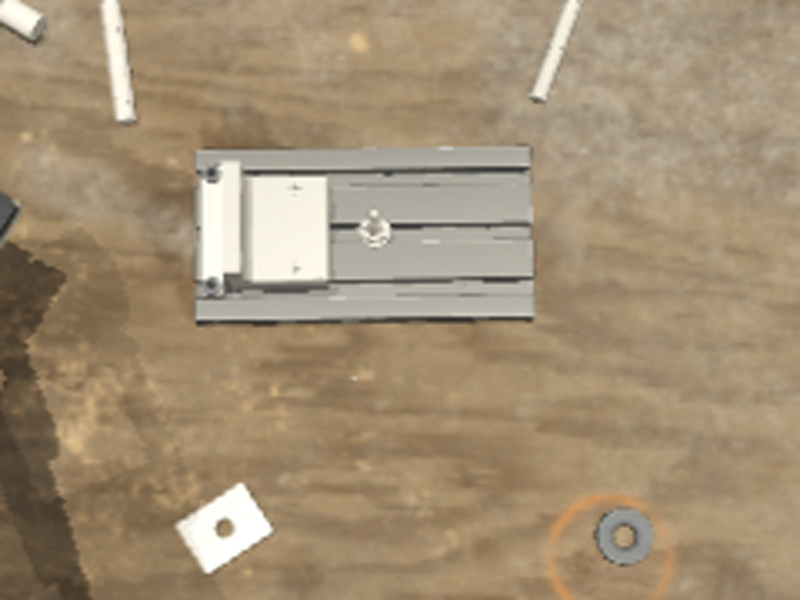

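The bracket stands square on the plate with its upright beside the stop bar at about (235,225) in this crop. The stud is at (374,230). Next, the block.

```bash
python3 -m pendant '[[[0,2,0.1,0,0,0,6.5],[0,5,0.1,0,0,0,6.5],[0,8,0.1,0,0,0,6.5],[0,10,0.1,0,0,0,6.5],[0,11,0.1,0,0,0,6.5],[0,11.2,0.1,0,0,0,6.5],[0,11.2,0.1,0,0,0,6.5],[0,11.2,0.1,0,0,0,6.5]]]'
python3 -c "
from h import *
go(603.5,345,-23,-28.3)"
```

```text
time: 12.55
tool_pos: [0.6036, 0.346, -0.0187]
tool_rot: [-1.569, -0.002, -0.498]
contact_force: [-0.4, -0.3, 1.2]
opening: 0.0653
row [ 0.04  0.43 -0.09] [-0.002 -0.004  0.002] t 12.55 F [-0.4 -0.3  1.2] open 0.0653 tcp [603.6 346.  -18.7]
```

```bash
python3 -m pendant '[[[0,0.3,0,0,0,0,6.5],[0,0.3,0,0,0,0,5],[0,0.3,0,0,0,0,3],[0,0.3,0,0,0,0,3],[0,0.3,0,0,0,0,3],[0,0.3,0,0,0,0,3],[0,0.3,0,0,0,0,3],[0,0.3,0,0,0,0,3],[0,0.3,0,0,0,0,3]]]' 50
python3 -m pendant '[[[0,-1,0,0,0,0,3],[0,-3,0,0,0,0,3],[0,-6,0,0,0,0,3],[0,-9,0,0,0,0,3],[0,-11,0,0,0,0,3],[0,-11,0,0,0,0,3]]]'
python3 -c "
from h import *
a=np.radians(2.4)
go(622.4+54*np.sin(a),39.7-54*np.cos(a),91,-87.6)"
```

```text
time: 13.45
tool_pos: [0.6026, 0.346, -0.0232]
tool_rot: [-1.57, -0.0, -0.498]
contact_force: [0.1, 1.5, 1.3]
opening: 0.0414
time: 14.05
tool_pos: [0.6043, 0.3463, 0.0907]
tool_rot: [-1.566, -0.004, -0.498]
contact_force: [0.2, 0.9, -1.7]
opening: 0.0417
row [ 19.01  -0.11 -30.7 ] [-7.000e-03  1.031e+00  1.000e-03] t 14.05 F [ 0.2  0.9 -1.7] open 0.0417 tcp [604.3 346.3  90.7]
```

```bash
python3 -m pendant '[[[1,-1,-2,0,0.08,0,3],[3,-2,-5,0,0.18,0,3],[5,-2,-8.5,0,0.3,0,3],[7.5,-2,-12,0,0.42,0,3],[10,-2,-16,0,0.54,0,3],[12.5,-2,-20,0,0.66,0,3],[15,-2,-24,0,0.79,0,3],[17,-2,-27.5,0,0.92,0,3],[18.5,-1,-30,0,1.03,0,3],[19,0,-30.7,0,1.03,0,3],[19,0,-30.7,0,1.03,0,3],[19,0,-30.7,0,1.03,0,3],[19,0,-30.7,0,1.03,0,3]]]'
python3 - <<'E'
from h import *
from cell import viewer
go(624.7,-14.3,-3,-87.6)
c=viewer.read_camera('scene');W=cloud(c)*1000;z=W[...,2]
m=(abs(W[...,0]-622)<25)&(abs(W[...,1]-39)<20)&(z>45)&(z<80);print('stud',m.sum(),np.round(np.mean(W[m],0),1))
m=(abs(W[...,0]-624)<40)&(abs(W[...,1]+14)<40)&(z<146)&(z>100);print('blk',rect(W/1000,m))
E
```

```text
time: 15.35
tool_pos: [0.6229, -0.0131, 0.0867]
tool_rot: [-1.571, 0.0, -1.525]
contact_force: [0.3, 1.2, -2.2]
opening: 0.0416
row [0.14 8.97 0.18] [-0.     0.004 -0.   ] t 15.35 F [ 0.3  1.2 -2.2] open 0.0416 tcp [622.9 -13.1  86.7]
stud 26 [621.4  40.8  62.2]
blk [607.8 -28.4 615.8 -22.5  37.2  69.4  63.3 143.  127.8]
```

```bash
python3 -m pendant '[[[0.1,2,0.1,0,0,0,3],[0.1,4,0.1,0,0,0,3],[0.1,6.5,0.1,0,0,0,3],[0.1,8.3,0.1,0,0,0,3],[0.1,9,0.1,0,0,0,3],[0.1,9,0.1,0,0,0,3],[0.1,9,0.1,0,0,0,3],[0.1,9,0.1,0,0,0,3]]]'
```

```text
time: 16.2
tool_pos: [0.6247, -0.0155, -0.0022]
tool_rot: [-1.569, -0.0, -1.527]
contact_force: [-1.3, -0.2, -2.3]
opening: 0.0411
```

```bash
python3 -m pendant '[[[0,0.2,0,0,0,0,3],[0,0.3,0,0,0,0,3],[0,0.4,0,0,0,0,3],[0,0.4,0,0,0,0,3],[0,0.4,0,0,0,0,3]]]'
```

```text
time: 16.7
tool_pos: [0.6244, -0.0157, -0.0053]
tool_rot: [-1.569, -0.0, -1.528]
contact_force: [-3.6, 0.4, 10.7]
opening: 0.0416
```

```bash
python3 -m pendant '[[[0,-0.1,0,0,0,0,5],[0,-0.1,0,0,0,0,6.5],[0,-0.1,0,0,0,0,6.5],[0,-0.1,0,0,0,0,6.5],[0,-0.1,0,0,0,0,6.5],[0,-3,0,0,0,0,6.5],[0,-6,0,0,0,0,6.5],[0,-9,0,0,0,0,6.5],[0,-11,0,0,0,0,6.5],[0,-11,0,0,0,0,6.5]]]'
python3 -c "
from h import *
go(402,-359,60,-79.1)"
```

```text
time: 17.7
tool_pos: [0.6259, -0.0159, 0.106]
tool_rot: [-1.564, -0.001, -1.528]
contact_force: [1.2, -1.2, -0.3]
opening: 0.065
row [ 33.31   4.48 -23.87] [-0.006 -0.147  0.002] t 17.7 F [ 1.2 -1.2 -0.3] open 0.065 tcp [625.9 -15.9 106. ]
```

```bash
python3 -m pendant '[[[3,0,-2,0,-0.05,0,6.5],[7,0,-5,0,-0.1,0,6.5],[11,0,-8,0,-0.147,0,6.5],[15,0,-11,0,-0.147,0,6.5],[19,0,-14,0,-0.147,0,6.5],[23,0.5,-17,0,-0.147,0,6.5],[27,1,-20,0,-0.147,0,6.5],[31,2,-22.5,0,-0.147,0,6.5],[33.3,4,-23.9,0,-0.147,0,6.5],[33.3,4.5,-23.9,0,-0.147,0,6.5],[33.3,4.5,-23.9,0,-0.147,0,6.5],[33.3,4.5,-23.9,0,-0.147,0,6.5],[33.3,4.5,-23.9,0,-0.147,0,6.5]]]'
python3 - <<'E'
from h import *
from cell import viewer
go(402,-359,-25,-79.1)
c=viewer.read_camera('top');W=cloud(c)*1000;z=W[...,2]
n=(abs(W[...,0]-624)<60)&(abs(W[...,1]+14)<40)
print('blk',rect(W/1000,n&(z>36)&(z<48)))
n=(abs(W[...,0]-620)<42)&(abs(W[...,1]-100)<60)
f=n&(z>38)&(z<46); print('foot',rect(W/1000,f),np.percentile(W[f][:,1],[1,5,50,95,99]));u=n&(z>72)&(z<84);print('upr',rect(W/1000,u),np.percentile(W[u][:,1],[1,50,99]))
c=viewer.read_camera('scene')
cv2.imwrite('pics/s7.png',c['image'][...,::-1])
E
```

```text
time: 19.0
tool_pos: [0.4003, -0.3578, 0.058]
tool_rot: [-1.57, -0.0, -1.379]
contact_force: [-0.1, 0.2, 0.1]
opening: 0.065
row [0.15 8.3  0.14] [-0.001  0.002  0.   ] t 19.0 F [-0.1  0.2  0.1] open 0.065 tcp [ 400.3 -357.8   58. ]
blk [623.4 -18.1 623.4 -18.7  43.1  39.6   1.2 306.   42. ]
foot [618.1 100.  618.7  98.2 115.6  78.4  86.1 757.   42.2] [ 71.9285265   74.26784043 100.0295804  125.89546935 129.37951493]
upr [618.9 135.3 621.4  90.3  76.4 100.9   3.  173.   77.9] [ 42.16277678 135.28227024 141.68180749]
```

View pics/s7.png

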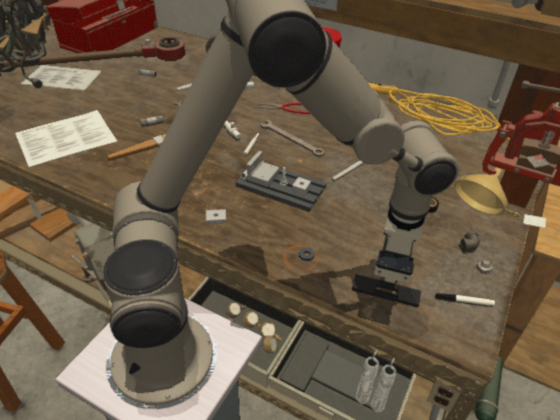

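The bracket and the middle block are on the plate either side of the stud, at (262,170) and (303,185) in the scene view. The gripper is over the strap at (390,280).

```bash
python3 -m pendant '[[[0.1,2,0.1,0,0,0,6.5],[0.1,4,0.1,0,0,0,6.5],[0.1,6.5,0.1,0,0,0,6.5],[0.1,7.6,0.1,0,0,0,6.5],[0.1,8,0.1,0,0,0,6.5],[0.1,8,0.1,0,0,0,6.5],[0.1,8,0.1,0,0,0,6.5]]]'
python3 -m pendant '[[[0,0.1,0,0,0,0,5],[0,0.1,0,0,0,0,3],[0,0.1,0,0,0,0,3],[0,0.1,0,0,0,0,3],[0,0.1,0,0,0,0,3],[0,0.1,0,0,0,0,3],[0,0.1,0,0,0,0,3],[0,0.1,0,0,0,0,3]]]' 55
```

```text
time: 19.8
tool_pos: [0.4012, -0.3599, -0.0214]
tool_rot: [-1.57, -0.001, -1.381]
contact_force: [0.2, 0.1, 0.9]
opening: 0.065
time: 20.6
tool_pos: [0.4011, -0.3597, -0.023]
tool_rot: [-1.57, -0.001, -1.381]
contact_force: [0.6, 0.7, 5.8]
opening: 0.0434
```

```bash
python3 -m pendant '[[[0,-0.5,0,0,0,0,3],[0,-2,0,0,0,0,3],[0,-4,0,0,0,0,3],[0,-7,0,0,0,0,3],[0,-10,0,0,0,0,3],[0,-12,0,0,0,0,3],[0,-12.5,0,0,0,0,3],[0,-12.5,0,0,0,0,3]]]'
python3 -c "
from h import *
go(622.3,39.8,100,-87.6)"
```

```text
time: 21.4
tool_pos: [0.4002, -0.3593, 0.1014]
tool_rot: [-1.571, 0.0, -1.381]
contact_force: [-0.3, 0.2, -3.7]
opening: 0.0432
row [-34.99   0.14  29.35] [ 0.     0.148 -0.   ] t 21.4 F [-0.3  0.2 -3.7] open 0.0432 tcp [ 400.2 -359.3  101.4]
```

```bash
python3 -m pendant '[[[-1.5,0,1,0,0.02,0,3],[-4,0,3,0,0.05,0,3],[-7.5,0,6,0,0.08,0,3],[-11,0,9,0,0.11,0,3],[-15,0,12.5,0,0.148,0,3],[-19,0,16,0,0.148,0,3],[-23,0,19.5,0,0.148,0,3],[-27,0,22.5,0,0.148,0,3],[-30.5,0,25.5,0,0.148,0,3],[-33.5,0,28,0,0.148,0,3],[-35,0,29.3,0,0.148,0,3],[-35,0,29.3,0,0.148,0,3],[-35,0,29.3,0,0.148,0,3],[-35,0,29.3,0,0.148,0,3]]]'
python3 - <<'E'
from h import *
from cell import viewer
go(622.3,39.8,55,-87.6)
for n in('top','scene'):
    c=viewer.read_camera(n);W=cloud(c)*1000;z=W[...,2]
    m=(abs(W[...,0]-622)<40)&(abs(W[...,1]-40)<100)&(z>120)&(z<145);print(n,'strap',rect(W/1000,m),np.median(z[m]))
    for lo,hi in((-60,-20),(10,30),(55,75),(75,110),(-60,0)):
        k=m&(W[...,1]>lo)&(W[...,1]<hi);print(lo,k.sum(),np.round(np.median(W[k],0),1) if k.any() else '')
    cv2.imwrite(f'pics/{n}8.png',cv2.resize(c['image'][100:250,180:380,::-1],(800,600),interpolation=cv2.INTER_CUBIC))
E
```

```text
time: 22.8
tool_pos: [0.6211, 0.0385, 0.1004]
tool_rot: [-1.573, -0.0, -1.53]
contact_force: [-0.7, 0.2, -2.5]
opening: 0.0433
row [-0.12  4.54  0.13] [ 0.003 -0.001  0.   ] t 22.8 F [-0.7  0.2 -2.5] open 0.0433 tcp [621.1  38.5 100.4]
top strap [624.1  96.  620.5  37.8  42.6 158.4   1.7 294.  137.2] 137.24509633457987
-60 3 [628.1 -41.1 136.4]
10 0 
55 0 
75 216 [622.2  95.9 137.2]
-60 35 [631.5  -7.1 137.2]
scene strap [607.2  11.9 615.2  37.8  67.7 164.5  13.9 509.  135.9] 135.92979154683283
-60 113 [618.5 -31.8 135.8]
10 97 [610.7  22.6 136. ]
55 30 [598.2  66.6 133.9]
75 57 [597.8  91.9 132.7]
-60 204 [616.  -22.1 136.3]
```

View pics/scene8.png

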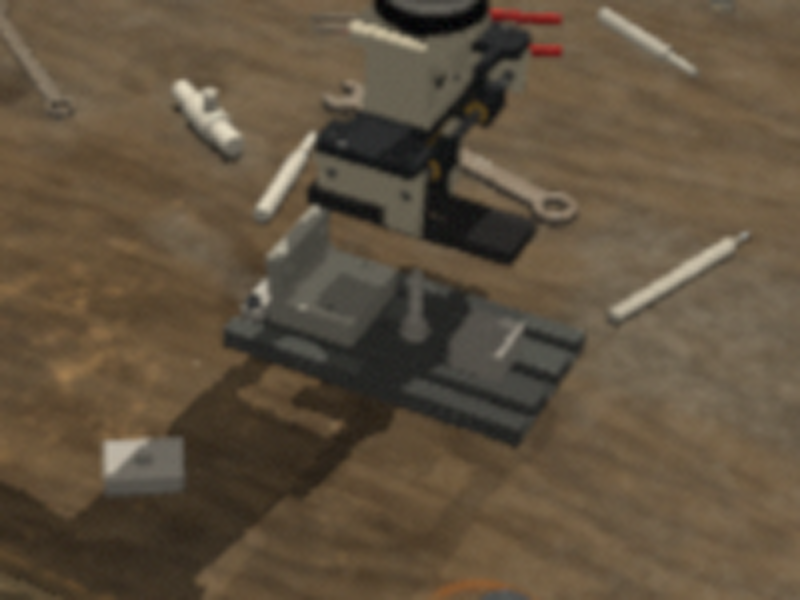

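The strap hangs level above the stud at (415,300) in this crop and is aligned to within about 1 mm. I'll lower it in two stages and check the force between them.

```bash
python3 -m pendant '[[[-0.1,1.5,0.1,0,0,0,3],[-0.1,3,0.1,0,0,0,3],[-0.1,4,0.1,0,0,0,3],[-0.1,4.7,0.1,0,0,0,3],[-0.1,5.2,0.1,0,0,0,3],[-0.1,5.7,0.1,0,0,0,3],[-0.1,6,0.1,0,0,0,3],[-0.1,6,0.1,0,0,0,3],[-0.1,6,0.1,0,0,0,3]]]'
python3 -c "
from h import *
go(622,39.8,19,-87.6)"
```

```text
time: 23.8
tool_pos: [0.6234, 0.0407, 0.0419]
tool_rot: [-1.57, 0.0, -1.529]
contact_force: [0.6, 0.2, -2.7]
opening: 0.0432
row [ 0.08  2.29 -0.14] [-0.  0. -0.] t 23.8 F [ 0.6  0.2 -2.7] open 0.0432 tcp [623.4  40.7  41.9]
```

```bash
python3 -m pendant '[[[0,0.8,-0.1,0,0,0,3],[0,1.5,-0.1,0,0,0,3],[0,1.9,-0.1,0,0,0,3],[0,2.1,-0.1,0,0,0,3],[0,2.3,-0.1,0,0,0,3],[0,2.3,-0.1,0,0,0,3],[0,2.3,-0.1,0,0,0,3]]]'
```

```text
time: 24.5
tool_pos: [0.6223, 0.0406, 0.0191]
tool_rot: [-1.57, 0.0, -1.529]
contact_force: [-2.1, -0.9, 0.4]
opening: 0.0432
```

```bash
python3 -m pendant '[[[0,0.05,0,0,0,0,3],[0,0.05,0,0,0,0,5],[0,0.05,0,0,0,0,6.5],[0,0,0,0,0,0,6.5],[0,0,0,0,0,0,6.5],[0,0,0,0,0,0,6.5],[0,-2,0,0,0,0,6.5],[0,-5,0,0,0,0,6.5],[0,-8,0,0,0,0,6.5],[0,-9,0,0,0,0,6.5],[0,-9,0,0,0,0,6.5]]]'
python3 -c "
from h import *
go(414,-140,70,-87.6)"
```

```text
time: 25.6
tool_pos: [0.6231, 0.0406, 0.11]
tool_rot: [-1.567, -0.0, -1.529]
contact_force: [-0.5, 0.2, -0.5]
opening: 0.065
row [ 17.16   3.94 -21.66] [-0.003  0.     0.   ] t 25.6 F [-0.5  0.2 -0.5] open 0.065 tcp [623.1  40.6 110. ]
```

```bash
python3 -m pendant '[[[2,0,-2.5,0,0,0,6.5],[5,0,-6,0,0,0,6.5],[8,0,-9.5,0,0,0,6.5],[11,0.5,-13.5,0,0,0,6.5],[14,1,-17.5,0,0,0,6.5],[16.5,2.5,-21,0,0,0,6.5],[17.2,3.9,-21.7,0,0,0,6.5],[17.2,3.9,-21.7,0,0,0,6.5],[17.2,3.9,-21.7,0,0,0,6.5],[17.2,3.9,-21.7,0,0,0,6.5]]]'
python3 - <<'E'
from h import *
from cell import viewer
go(414,-140,-25,-87.6)
for n in('top','scene'):
    c=viewer.read_camera(n);W=cloud(c)*1000;z=W[...,2]
    m=(abs(W[...,0]-622)<60)&(abs(W[...,1]-40)<90)&(z>50)&(z<62);print(n,'strap',rect(W/1000,m))
    A=np.c_[W[m][:,:2],np.ones(m.sum())];print('slopes',np.round(np.linalg.lstsq(A,z[m],rcond=None)[0][:2],3))
    m=(abs(W[...,0]-622)<8)&(abs(W[...,1]-40)<8)&(z>64)&(z<84);print('stud',np.round(np.mean(W[m],0),1))
    cv2.imwrite(f'pics/{n}9.png',cv2.resize(c['image'][100:250,180:380,::-1],(800,600),interpolation=cv2.INTER_CUBIC))
    m=(abs(W[...,0]-414)<30)&(abs(W[...,1]+140)<30)&(z>6)&(z<16);print('washer',rect(W/1000,m))
E
```

```text
time: 26.6
tool_pos: [0.4135, -0.1399, 0.0697]
tool_rot: [-1.57, -0.0, -1.528]
contact_force: [0.1, 0.1, 0.2]
opening: 0.0653
row [0.01 9.47 0.05] [-0.     0.001  0.   ] t 26.6 F [0.1 0.1 0.2] open 0.0653 tcp [ 413.5 -139.9   69.7]
top strap [ 620.3   40.6  620.    47.1   56.1  174.2    7.4 1185.    56. ]
slopes [-0.001  0.   ]
stud [622.3  39.9  73.2]
washer [ 409.6 -121.3  409.6 -121.3    0.     0.     0.     1.     9.9]
scene strap [615.8  69.1 618.4  69.9  59.9 131.7   9.4 379.   55.3]
slopes [ 0.013 -0.001]
stud [620.7  40.6  71.3]
washer [ 413.  -139.2  414.1 -138.9   42.1   36.2   27.7  130.     9.4]
```

View pics/top9.png

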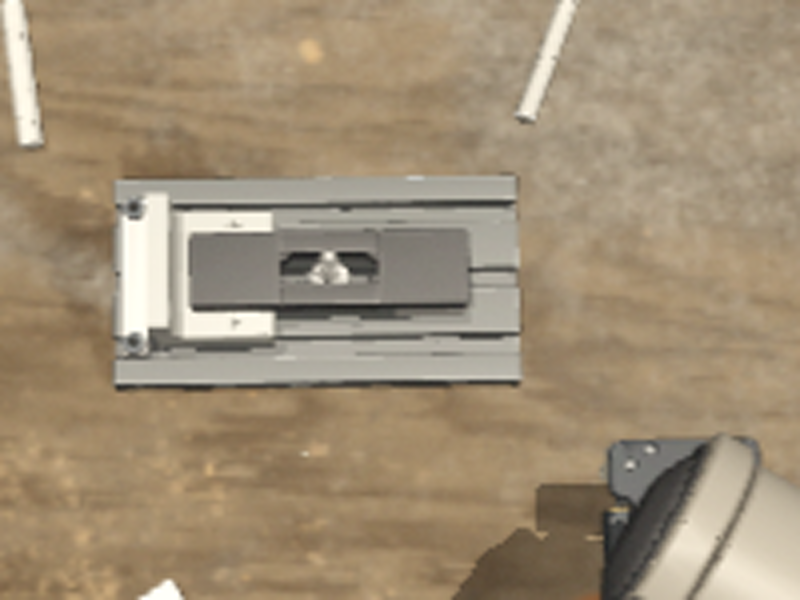

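The strap lies level at z=56 across the foot and the block, with the stud in its slot at (330,268). The washer is next.

```bash
python3 -m pendant '[[[0,2,0,0,0,0,6.5],[0,5,0,0,0,0,6.5],[0,7.5,0,0,0,0,6.5],[0,8.8,0,0,0,0,6.5],[0,9.2,0,0,0,0,6.5],[0,9.2,0,0,0,0,6.5],[0,9.2,0,0,0,0,6.5]]]'
python3 -m pendant '[[[0,0.15,0,0,0,0,5],[0,0.15,0,0,0,0,3],[0,0.15,0,0,0,0,3],[0,0.15,0,0,0,0,3],[0,0.15,0,0,0,0,3],[0,0.15,0,0,0,0,3],[0,0.15,0,0,0,0,3]]]' 40
python3 -m pendant '[[[0,-1,0,0,0,0,3],[0,-3,0,0,0,0,3],[0,-6,0,0,0,0,3],[0,-9,0,0,0,0,3],[0,-12,0,0,0,0,3],[0,-14,0,0,0,0,3],[0,-14,0,0,0,0,3],[0,-14,0,0,0,0,3]]]'
python3 -c "
from h import *
go(622.3,40,115,-87.6)"
```

```text
time: 27.4
tool_pos: [0.4133, -0.1404, -0.0217]
tool_rot: [-1.57, -0.001, -1.528]
contact_force: [-0.0, 0.3, -0.8]
opening: 0.0651
time: 28.1
tool_pos: [0.4129, -0.1405, -0.0236]
tool_rot: [-1.57, -0.0, -1.529]
contact_force: [-0.4, 0.2, 5.2]
opening: 0.0389
time: 28.9
tool_pos: [0.4122, -0.1402, 0.1161]
tool_rot: [-1.571, 0.0, -1.529]
contact_force: [0.2, -0.3, -2.2]
opening: 0.0388
row [-17.12   0.11  21.74] [-0.  0. -0.] t 28.9 F [ 0.2 -0.3 -2.2] open 0.0388 tcp [ 412.2 -140.2  116.1]
```

```bash
python3 -m pendant '[[[-1.5,0,2,0,0,0,3],[-4,0,5,0,0,0,3],[-7,0,9,0,0,0,3],[-10,0,13,0,0,0,3],[-13,0,17,0,0,0,3],[-15.5,0,20,0,0,0,3],[-17,0,21.7,0,0,0,3],[-17,0,21.7,0,0,0,3],[-17,0,21.7,0,0,0,3],[-17,0,21.7,0,0,0,3],[-17,0,21.7,0,0,0,3]]]'
python3 - <<'E'
from h import *
from cell import viewer
go(622.2,39.4,55,-87.6)
for n in('top','scene'):
    c=viewer.read_camera(n);W=cloud(c)*1000;z=W[...,2]
    m=(abs(W[...,0]-622)<30)&(abs(W[...,1]-40)<30)&(z>132)&(z<153);print(n,'w',rect(W/1000,m) if m.sum()>4 else '')
    m=(abs(W[...,0]-622)<9)&(abs(W[...,1]-40)<9)&(z>62)&(z<84);print('stud',np.round(np.mean(W[m],0),1),m.sum())
    print('tcp px',proj(c,status.observe()['tool_pos']*1000+[0,0,27]) if 0 else '')
c=viewer.read_camera('scene')
cv2.imwrite('pics/s10.png',cv2.resize(c['image'][120:210,230:350,::-1],(800,600),interpolation=cv2.INTER_CUBIC))
E
```

```text
time: 30.0
tool_pos: [0.6215, 0.0377, 0.1159]
tool_rot: [-1.572, 0.0, -1.53]
contact_force: [0.2, 0.2, 0.0]
opening: 0.0386
row [-0.17  6.09  0.08] [ 0.001 -0.001 -0.   ] t 30.0 F [0.2 0.2 0. ] open 0.0386 tcp [621.5  37.7 115.9]
top w 
stud [nan nan nan] 0
tcp px 
scene w [626.1  29.1 621.8  32.   27.8  60.3  87.1  70.  148.3]
stud [621.2  40.4  70.1] 13
tcp px
  return _methods._mean(a, axis=axis, dtype=dtype,
  ret = um.true_divide(
```

View pics/s10.png

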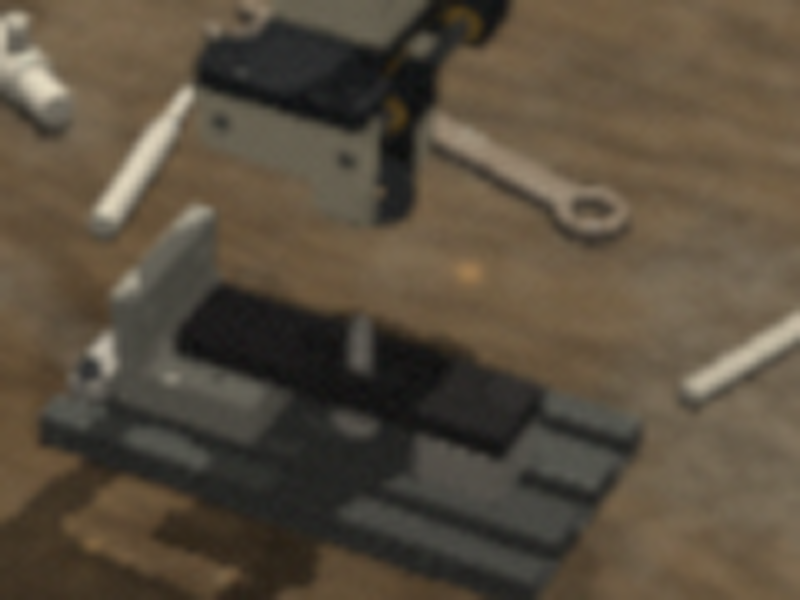

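The washer is held between the fingers at about (390,205), above the stud at (360,340). I'll lower it past the nose first and check the force.

```bash
python3 -m pendant '[[[-0.2,1.5,0.05,0,0,0,3],[-0.2,3.5,0.05,0,0,0,3],[-0.2,5,0.05,0,0,0,3],[-0.2,5.6,0.05,0,0,0,3],[-0.2,5.6,0.05,0,0,0,3],[-0.2,5.6,0.05,0,0,0,3]]]'
python3 - <<'E'
from h import *
from cell import viewer
go(622.2,39.4,32.4,-87.6)
c=viewer.read_camera('scene')
cv2.imwrite('pics/s11.png',cv2.resize(c['image'][130:190,240:320,::-1],(800,600),interpolation=cv2.INTER_CUBIC))
E
```

```text
time: 30.75
tool_pos: [0.6232, 0.0405, 0.0609]
tool_rot: [-1.57, -0.0, -1.529]
contact_force: [0.6, 0.3, -0.5]
opening: 0.0384
row [ 0.1   2.85 -0.1 ] [-0.001 -0.     0.   ] t 30.75 F [ 0.6  0.3 -0.5] open 0.0384 tcp [623.2  40.5  60.9]
```

View pics/s11.png

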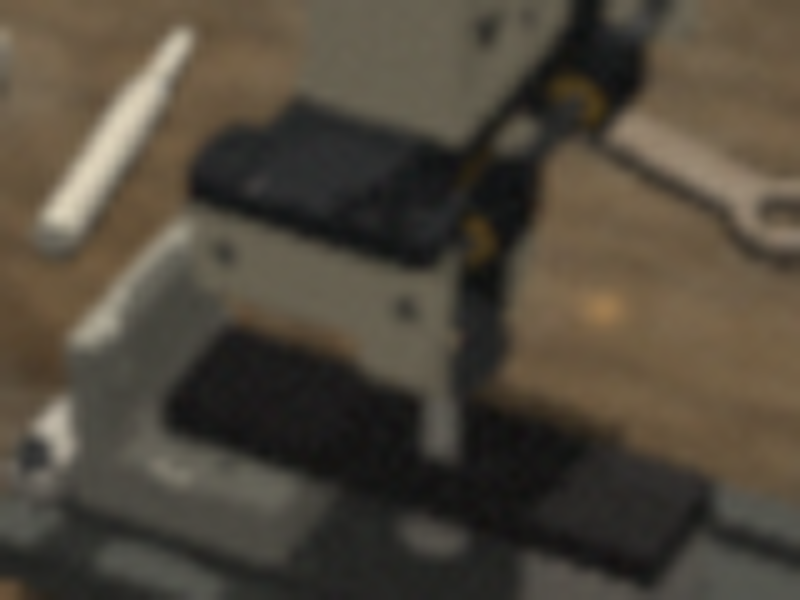

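The washer is just above the stud and in line with it. I'll continue with a 1 mm correction.

```bash
python3 -m pendant '[[[0.08,0.5,-0.08,0,0,0,3],[0.08,0.9,-0.08,0,0,0,3],[0.08,1.3,-0.08,0,0,0,3],[0.08,1.6,-0.08,0,0,0,3],[0.08,1.6,-0.08,0,0,0,3],[0.08,1.6,-0.08,0,0,0,3]]]'
```

```text
time: 31.4
tool_pos: [0.6219, 0.0398, 0.044]
tool_rot: [-1.571, 0.0, -1.529]
contact_force: [0.5, 0.6, -0.6]
opening: 0.0387
```

```bash
python3 -m pendant '[[[0,0.4,0,0,0,0,3],[0,0.8,0,0,0,0,3],[0,1,0,0,0,0,3],[0,1.1,0,0,0,0,3],[0,1.1,0,0,0,0,3],[0,1.1,0,0,0,0,3]]]'
```

```text
time: 32.0
tool_pos: [0.622, 0.0398, 0.0332]
tool_rot: [-1.571, 0.0, -1.529]
contact_force: [-0.6, -0.4, 0.6]
opening: 0.0383
```

```bash
python3 -m pendant '[[[0,0.05,0,0,0,0,3.9],[0,0.05,0,0,0,0,4.5],[0,0.05,0,0,0,0,5.5],[0,0.05,0,0,0,0,5.5],[0,0.05,0,0,0,0,5.5],[0,-2,0,0,0,0,5.5],[0,-5,0,0,0,0,5.5],[0,-9,0,0,0,0,5.5],[3,-12,-4,0,0,0,5.5],[7,-13,-8,0,0,0,5.5],[11,-13,-12,0,0,0,5.5],[14,-13,-15,0,0,0,5.5],[16,-13,-16,0,0,0,5.5],[16,-13,-16,0,0,0,5.5]]]'
python3 - <<'E'
from h import *
from cell import viewer
c0=np.load('top0.npz');W0=cloud(c0)*1000
c=viewer.read_camera('top');W=cloud(c)*1000;z=W[...,2]
n=lambda x,y,rx,ry,a,b:(abs(W[...,0]-x)<rx)&(abs(W[...,1]-y)<ry)&(z>a)&(z<b)
m=n(622,40,30,30,63,70);print('washer',rect(W/1000,m)); A=np.c_[W[m][:,:2],np.ones(m.sum())];print(np.linalg.lstsq(A,z[m],rcond=None)[0][:2])
print('stud',np.round(np.mean(W[n(622,40,8,8,70,84)],0),1))
m=n(620,47,24,90,52,60);print('strap',rect(W/1000,m)); A=np.c_[W[m][:,:2],np.ones(m.sum())];print(np.linalg.lstsq(A,z[m],rcond=None)[0][:2])
print('upr',rect(W/1000,n(619,137,45,14,72,84)))
print('low',rect(W/1000,n(412,138,40,40,8,20)),'tall',rect(W/1000,n(593,-328,40,40,30,42)))
cv2.imwrite('pics/top12.png',cv2.resize(c['image'][100:250,180:380,::-1],(800,600),interpolation=cv2.INTER_CUBIC))
E
```

```text
time: 33.4
tool_pos: [0.4668, -0.1298, 0.1636]
tool_rot: [-1.571, -0.001, -1.533]
contact_force: [-0.3, 0.5, -1.0]
opening: 0.0552
washer [620.2  39.4 620.6  40.   37.7  36.3   1.4 189.   65.9]
[0.0062489  0.00624575]
stud [622.6  40.2  74.7]
strap [ 619.7   44.5  620.2   45.9   46.7  172.6    0.  1000.    55.9]
[-0.00092975 -0.00123789]
upr [616.9 135.5 617.7 135.3  76.   11.3   3.  170.   78.2]
low [412.1 138.5 412.3 138.4  39.9  53.8  34.6 388.   14.1] tall [ 600.  -332.   594.1 -329.2   39.9   36.6   21.7  173.    36.1]
```

View pics/top12.png

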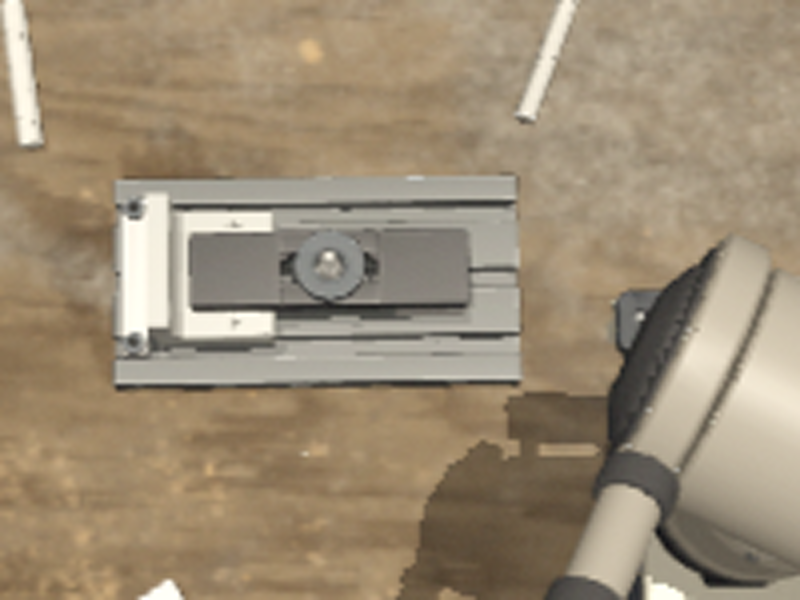

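The washer lies flat on the strap around the stud at (330,265). The unwanted blocks have not moved and the arm is clear, so I'm handing in.

```bash
python3 -c "
from cell import robot; print(robot.hand_in())"
```

```text
the job is handed in; nothing more can be done
None
```

I set the bracket, the 24 mm block, the strap and the washer on the plate as asked and handed the job in with about 33 s on the clock. No verdict came back, so these are my own last camera checks against the limits:

| Item | Last measurement | Limit |
|---|---|---|
| Bracket | origin about 67–69 mm from the stud, square to the plate within about 1°, 2–4 mm short of the stop | 62–75 mm |
| Middle block | about 58 mm beyond the stud and about 1 mm off the line, measured before the strap went on | 38–70 mm, 14 mm off the line |
| Strap | level, top at z = 56 mm, stud in its slot | level to 3° |
| Washer | flat, top at z ≈ 66 mm, within about 2 mm of the stud | 6 mm |
| Low and tall blocks | still in place, within about 1 mm | 30 mm |

- **Failed grasp:** My first try at the bracket closed above it. The true fingertips were about 27 mm higher than the reported tool position, as the range image and a 9 N touch both showed. I allowed for that offset afterwards, and every later grasp and placing agreed with it.
- **Disagreement in y:** The bracket's position differs by about 2 mm between the arm's reading (69 mm) and the camera (67 mm). Both are inside the limit.
- **Forces:** The highest contact force I read after a move was about 11 N.

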